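# Find the terminal cover that rocks and open it

### The arm

A 7-joint arm with a two-finger parallel gripper is mounted at the origin on the work surface. World frame = base frame: x ahead of the robot, y to its left, z up, the work surface at z = 0. Lengths are in m, angles in degrees, forces in N, time in s.
With the tool pointing down it reaches from about 0.425 to 0.875 m from the base axis. Payload 4.7 kg.
Tool frame: the origin (TCP) lies midway between the tips of the shut fingers; the grasp point (between the pads) lies 19 mm behind it; y points along the fingers, x is the direction in which the jaws open and shut, and the axes are right-handed (so a half turn about y gives the same grasp; the last joint's range is limited). The gripper opens to 87 mm and grips with 3 to 60 N. Pads are 19 mm wide; open, the fingers measure 117 mm over their backs; the gripper's body (75 mm by 190 mm) begins 51 mm behind the grasp point.
Start: joints at [76.667, 18.392, -4.016, 83.108, 1.295, 78.541, -3.26], TCP at [0.159, -0.63, 0.223] pointing down, gripper open.
Joint ranges: [-163.93, 163.93], [-17.29, 119.83], [-79.2, 71.16], [3.27, 140.29], [-89.18, 269.18], [5.43, 117.66], [-154.24, 154.24]. Speed limits (degrees/s): [147.25, 147.25, 180, 180, 180, 180, 180].

### API

Orientations are given as [roll, pitch, yaw] about the fixed x, y, z axes, in that order (R = Rz(yaw) Ry(pitch) Rx(roll)).
In Python, from cell import env, vision gives the robot as it stands.
- The arm moves only by the tool play_rows, never from a script. Its argument "moves" is a list that holds one entry, the list of rows, each a list of 7 numbers: the turn, a rotation vector about the tool's x, y, z in rad, then the shift along the tool's x, y, z in m, then the opening, from 0 (shut) to 1 (fully open). In form: [[[wx, wy, wz, tx, ty, tz, grip], ...]]. A call has 1 to 10 rows; each row shifts and turns the pose as measured when the row begins, along the tool's axes as they then stand; what a row does not reach is not made up. A row lasts 1/10 s, in which the tool goes at most 50 mm and 8.59 degrees, less where a joint would pass 70% of its speed; a pose out of reach is approached as far as the arm can. A call is refused whole if a number of a shift passes 0.05 or a number of a turn 0.15, either way. A call with a gripper value outside its range is refused whole. The fingers move at their own pace and stop on an object; "newtons" is the grip in N (left out, the last holds). Time passes only in rows, so rows that do not move let the fingers close. It gives the time, the measured TCP pose, the force and the opening at its end, in the units of the state.
- env.get_obs(): the state, without advancing time (a new reading comes with each control period).
- vision.read_camera(name): name is "side" or "top" or "wrist"; returns (picture, depth): 384x512x3 uint8, red, green, blue; 384x512 float32, m along the optical axis (not along the pixel's ray), 0 where there is no reading.
- vision.camera_params(name): a dict with "camera_matrix" (3x3 intrinsics, pixels), "rvec" (rotation vector, rad) and "tvec" (3), from world to camera coordinates, as OpenCV has them. Camera axes: x right, y down, z forward; pixel columns grow to the right and rows downward; lengths in m; the calibration is good to about 2 mm. A picture is of the moment at which its call begins: read the wrist's pose just before it. camera_params takes no time and is no camera call; for the wrist camera it gives the pose at the moment of the call.
- env.sign_off(): hands the job in, once; it reports no verdict.
Trained networks look in the newest picture that a camera, given by its name, has taken for a name from the list of things; names that differ only in an ending like _2 or _b are one class to them, and where a whole thing is asked for, a point or a joint stands for the part that bears it (a point fixed in the world has none). Each returns a list of dicts, best first, with "score" (0 to 1); they miss things now and then, are a little off and sometimes report something else, mostly with a low value. They report only what shows in the picture. A call takes as long as a camera call.
- vision.look_for(camera, thing): "location" ([column, row] in pixels, amid what is visible of it).
- vision.trace(camera, thing): "region" (384x512 bool, what is visible of it) and "location" ([column, row] in pixels, amid what is visible of it).
The state is a dict: "time_s": time; "qpos": joint angles; "joint_velocities": joint speeds; "effort": joint torques, N m; "tool_pos": TCP position; "tool_rot": TCP orientation; "force": force on the tool from outside, world axes, zero at the start; "wrist_torque": the same for the moment, N m; "grip_width": finger opening in m.
Only numpy, scipy, OpenCV 4.12 (cv2) and the standard library are available. Lean on these libraries where they do the work, as an engineer would, in place of code of your own. Each camera call takes 0.05 s, during which the arm holds its last target. There are 200 camera calls.

### The job

One of the four compartments of the terminal housing was left without its terminal block, and its cover is the only one that rocks. Press the covers with a fingertip on their ridged ends, one after another, until you find the one that rocks; then push its raised end up and over until the cover stands open, leaning back past upright. Pick nothing up, leave the other covers closed and the other things on the bench where they are, and finish with the hand clear.

Things in the scene. Friction and masses are not known exactly. Their poses are not given: they have to be found in the camera images.
- housing: blue-green cast housing, fixed, 180 mm (x) by 373 mm (y), 64 mm high, a 25 mm lug at each end corner. Origin on the bench under the middle of the covers' pin line; z up, x to its rear (away from the robot; cable glands), y along the row. Four compartments 92 mm apart in y; rims, closed covers and the solid rear deck (x 49 to 105 mm) are level, 64 mm up; walls 5 to 6 mm thick
- cover_a (a joint): tilt (rad) of the cover at housing y +138 mm: 0 closed and flush, positive ridged end down and plain end up, 1.85 its stop past upright. Aluminium plate 106 (x) by 83 (y) by 4 mm on a cross pin at housing x = 0, 62 mm up; plain end 66 mm from the pin towards the robot, ridged end 40 mm to the rear, 3 mm gaps. Looks like the other three. Pin friction holds it at any angle
- pad_a (a point): where to press cover_a: centre of its ridged pad, on its top face 24 mm behind the pin; moves with the cover; axes as the housing's while closed. Over a fitted terminal block the ridged end gives about 1 mm and stops dead. Without one it swings down at about 2 N into the empty compartment (40 mm deep or more), and the plain end rises within reach
- cover_b (a joint): tilt (rad) of the cover at housing y +46 mm: 0 closed and flush, positive ridged end down and plain end up, 1.85 its stop past upright. Aluminium plate 106 (x) by 83 (y) by 4 mm on a cross pin at housing x = 0, 62 mm up; plain end 66 mm from the pin towards the robot, ridged end 40 mm to the rear, 3 mm gaps. Looks like the other three. Pin friction holds it at any angle
- pad_b (a point): where to press cover_b: centre of its ridged pad, on its top face 24 mm behind the pin; moves with the cover; axes as the housing's while closed. Over a fitted terminal block the ridged end gives about 1 mm and stops dead. Without one it swings down at about 2 N into the empty compartment (40 mm deep or more), and the plain end rises within reach
- cover_c (a joint): tilt (rad) of the cover at housing y -46 mm: 0 closed and flush, positive ridged end down and plain end up, 1.85 its stop past upright. Aluminium plate 106 (x) by 83 (y) by 4 mm on a cross pin at housing x = 0, 62 mm up; plain end 66 mm from the pin towards the robot, ridged end 40 mm to the rear, 3 mm gaps. Looks like the other three. Pin friction holds it at any angle
- pad_c (a point): where to press cover_c: centre of its ridged pad, on its top face 24 mm behind the pin; moves with the cover; axes as the housing's while closed. Over a fitted terminal block the ridged end gives about 1 mm and stops dead. Without one it swings down at about 2 N into the empty compartment (40 mm deep or more), and the plain end rises within reach
- cover_d (a joint): tilt (rad) of the cover at housing y -138 mm: 0 closed and flush, positive ridged end down and plain end up, 1.85 its stop past upright. Aluminium plate 106 (x) by 83 (y) by 4 mm on a cross pin at housing x = 0, 62 mm up; plain end 66 mm from the pin towards the robot, ridged end 40 mm to the rear, 3 mm gaps. Looks like the other three. Pin friction holds it at any angle
- pad_d (a point): where to press cover_d: centre of its ridged pad, on its top face 24 mm behind the pin; moves with the cover; axes as the housing's while closed. Over a fitted terminal block the ridged end gives about 1 mm and stops dead. Without one it swings down at about 2 N into the empty compartment (40 mm deep or more), and the plain end rises within reach
- spare_block: loose terminal block on its black carrier plate, 88 x 76 mm, 54 mm high, standing in front of the housing; origin under it on the bench. Leave it alone
- nut_driver: loose hand driver, 170 mm long, lying in front of the housing; origin on the bench under it, x along it. Leave it alone
- gland_nut: loose black plastic ring nut, 32 mm across, 12 mm high, lying on the flat rear deck of the housing; origin at the centre of its underside. Leave it alone
- threadlock: small white bottle, 32 mm across, 75 mm high, standing beside the +y end of the housing; origin at the centre of its underside. Leave it alone
- flux_jar: amber jar, 56 mm across, 75 mm high, on the left of the bench; origin at the centre of its underside. Leave it alone
- motor: blue-green round motor housing, 136 mm across, 132 mm high, on the left of the bench; origin at the centre of its underside. Leave it alone
- parts_tray: shallow blue tray with small hardware, 160 x 220 mm, 22 mm high, on the right of the bench; origin at the centre of its underside. Leave it alone

How it is judged:
By the outcome, as a careful person would: the job done as asked, in the order asked, and still so for the second after the job is handed in, with the robot touching nothing.
It also fails if it takes over 51 s, if anything falls off the work surface, if the arm or the gripper's body presses on something with over 40 N, if the wrist force passes 120 N, or if a joint passes its speed limit or range.

## Working session

There is one attempt and no reset: what is moved stays moved. The work goes in short steps, Python scripts to look and compute and a tool call to move; the robot and the scene stay as the last step left them, time stands still between calls to the robot, and variables do not carry over. Pictures are saved under pics/ and viewed, about 8 in all and at most 12, crops included, and the job is handed in when it is done.

Besides the shell and the picture viewer there is one more tool, called after "Call:" as name(argument=value, ...) on one line, values as JSON. play_rows: Moves the arm, as the interface text tells. Its arguments: {"type":"object","properties":{"moves":{"type":"array","items":{"type":"array","items":{"type":"array","items":{"type":"number"}}}},"newtons":{"type":"number"}},"required":["moves"]}

```bash
ls; mkdir -p pics; cat > h.py <<'E'
from cell import env, vision
import numpy as np, cv2
def world(cam,u,v,d,P=None):
    P=P or vision.camera_params(cam); K=np.array(P["camera_matrix"]); R=cv2.Rodrigues(np.array(P["rvec"],float))[0]
    return R.T@(d*np.linalg.inv(K)@[u,v,1]-np.array(P["tvec"],float).ravel())
def cloud(cam,dep):
    P=vision.camera_params(cam);K=np.array(P["camera_matrix"]); R=cv2.Rodrigues(np.array(P["rvec"],float))[0]
    v,u=np.mgrid[:384,:512]; p=np.stack([u,v,np.ones_like(u)],-1)@np.linalg.inv(K).T*dep[...,None]
    return (p-np.array(P["tvec"],float).ravel())@R
def save(n,img): cv2.imwrite("pics/"+n+".png",cv2.cvtColor(img,cv2.COLOR_RGB2BGR))
E
python3 - <<'E'
from h import *
print(env.get_obs())
for c in("top","side"):
    im,d=vision.read_camera(c); save(c,im); np.save(c,d)
    C=cloud(c,d); np.save(c+"C",C)
    for t in("housing","cover_a","pad_a","gland_nut"):
        for r in vision.trace(c,t)[:6]:
            m=r["region"]&(d>0); print(c,t,round(r["score"],2),np.round(r["location"]),np.round(np.median(C[m],0),3) if m.any() else None)
E
```

```text
pics
{'time_s': 0.0, 'qpos': array([76.67077443, 18.43901617, -4.01298981, 83.17530812,  1.29439877,
       78.54125315, -3.26035349]), 'joint_velocities': array([ 0.02017024, -0.080827  ,  0.02298704, -0.0285281 , -0.04175615,
        0.01411371,  0.05882462]), 'effort': array([-2.30766454e-04, -4.91282701e+01, -4.03702240e-01, -3.12526023e+01,
       -6.39276858e-02,  4.38099552e-02,  1.71464258e-04]), 'tool_pos': array([ 0.1585479 , -0.62978906,  0.22145811]), 'tool_rot': array([-90.00602813,   0.11037727, -75.86390707]), 'force': array([0.79894655, 0.37740137, 0.0308362 ]), 'wrist_torque': array([0.00311957, 0.06032877, 0.01376164]), 'grip_width': 0.08705800889792384}
top housing 0.58 [253. 169.] [ 0.562 -0.032  0.065]
top housing 0.56 [243. 161.] [0.585 0.013 0.064]
top cover_a 0.96 [194. 174.] [0.559 0.148 0.065]
top cover_a 0.93 [254. 169.] [ 0.565 -0.031  0.065]
top cover_a 0.71 [224. 166.] [0.561 0.06  0.065]
top cover_a 0.71 [289. 168.] [ 0.562 -0.124  0.065]
top pad_a 0.8 [253. 168.] [ 0.562 -0.032  0.065]
top pad_a 0.65 [193. 173.] [0.56  0.15  0.065]
top pad_a 0.58 [226. 174.] [0.561 0.057 0.065]
top pad_a 0.39 [288. 168.] [ 0.562 -0.125  0.065]
top gland_nut 0.4 [238. 136.] [0.656 0.026 0.074]
side housing 0.86 [230. 217.] [0.58  0.086 0.062]
side cover_a 0.82 [249. 178.] [ 0.559 -0.124  0.063]
side cover_a 0.75 [231. 229.] [0.557 0.154 0.064]
side cover_a 0.73 [240. 211.] [0.56  0.061 0.063]
side cover_a 0.63 [246. 193.] [ 0.56  -0.031  0.063]
side pad_a 0.96 [238. 212.] [0.561 0.061 0.063]
side pad_a 0.87 [234. 230.] [0.557 0.153 0.064]
side pad_a 0.66 [208. 197.] [0.653 0.025 0.07 ]
side pad_a 0.57 [245. 193.] [ 0.558 -0.031  0.063]
side pad_a 0.55 [249. 174.] [ 0.561 -0.123  0.063]
side pad_a 0.48 [207. 266.] [0.598 0.266 0.042]
side gland_nut 0.56 [209. 197.] [0.654 0.031 0.072]
```

```bash
python3 - <<'E'
from h import *
C=np.load("topC.npy"); z=C[...,2]
m=((z>.058)&(z<.071)&(C[...,0]>.4)&(C[...,0]<.75)&(abs(C[...,1])<.3)).astype(np.uint8)
n,l,s,c=cv2.connectedComponentsWithStats(m)
for i in range(1,n):
    if s[i,4]>150:
        P=C[l==i]; r=cv2.minAreaRect((P[:,:2]*1000).astype(np.float32)); print(s[i],r,np.median(P[:,2]))
a=cv2.imread("pics/top.png"); b=cv2.imread("pics/side.png")
cv2.imwrite("pics/both.png",np.vstack([cv2.resize(a[60:300,100:420],(800,600),interpolation=cv2.INTER_CUBIC)]))
E
```

```text
[ 177  130  127   63 6974] ((590.0966186523438, 13.594879150390625), (181.72743225097656, 372.62890625), 0.5728754997253418) 0.06478853801260116
```

View pics/both.png

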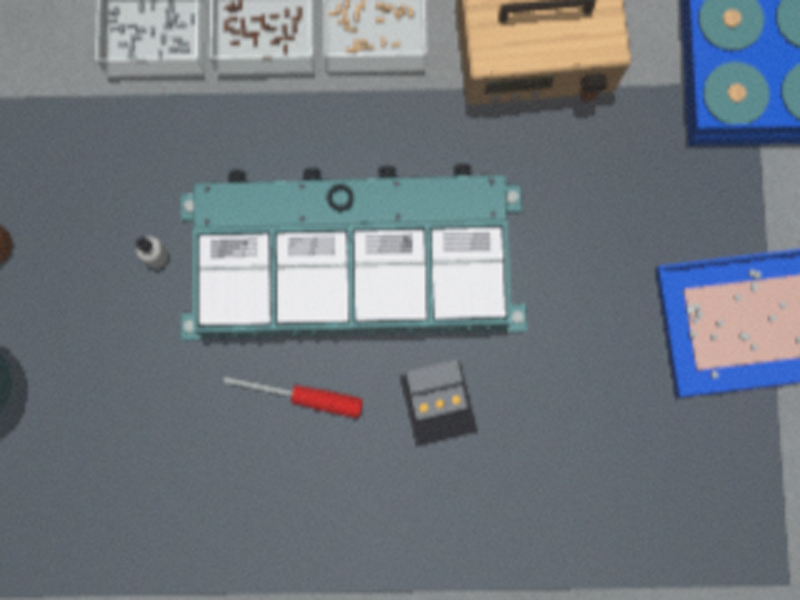

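View pics/side.png

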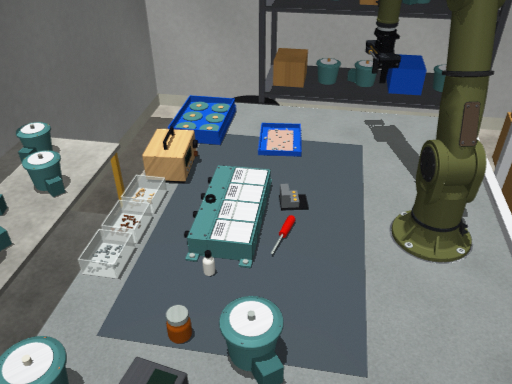

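Top view: the four covers with ridged ends (hatched) to the rear, all closed. The nut is on the deck at about (340,197). In the side view the arm is clear, off to the right. The housing fit is 373×182 mm with top z at 0.065, yaw +0.57° and the pin origin at about (0.575, 0.0134), which matches the given sizes. Next: shut the fingers and square the tool to the housing.

Call:
play_rows(moves=[[[0,0.12,0,0,0,0,0],[0,0.117,0,0,0,0,0],[0,0,0,-0.036,0,0.031,0],[0,0,0,-0.036,0,0.031,0],[0,0,0,-0.036,0,0.031,0],[0,0,0,-0.036,0,0.031,0],[0,0,0,-0.036,0,0.031,0],[0,0,0,-0.036,0,0.031,0],[0,0,0,-0.036,0,0.031,0],[0,0,0,-0.036,0,0.031,0]]])

```text
time_s: 1.5
tool_pos: [0.409, -0.3409, 0.2212]
tool_rot: [-90.1, -0.4, -91.1]
force: [0.4, -0.3, -0.2]
grip_width: 0.0149
```

Call:
play_rows(moves=[[[0,-0.03,0,-0.034,0,0.03,0],[0,0,0,-0.036,0.015,0.031,0],[0,0,0,-0.036,0.015,0.031,0],[0,0,0,-0.036,0.015,0.031,0],[0,0,0,-0.036,0.015,0.031,0],[0,0,0,-0.03,0.015,0.028,0],[0,0,0,0,0,0,0]]])

```text
time_s: 2.2
tool_pos: [0.5966, -0.1199, 0.1473]
tool_rot: [-89.6, -0.4, -88.7]
force: [0.1, -0.3, 0.4]
grip_width: 0.0001
```

```bash
python3 - <<'E'
from h import *
im,d=vision.read_camera("wrist"); save("w1",im); C=cloud("wrist",d)
for t in("cover_a","pad_a"):
    for r in vision.trace("wrist",t)[:5]:
        m=r["region"]&(d>0); print(t,round(r["score"],2),np.round(r["location"]),np.round(np.median(C[m],0),3),np.round(np.percentile(C[m],[3,97],0),3).tolist())
print(env.get_obs()["tool_pos"],env.get_obs()["force"],env.get_obs()["time_s"])
E
```

```text
cover_a 0.94 [147. 211.] [ 0.582 -0.032  0.064] [[0.54, -0.076, 0.063], [0.611, 0.002, 0.066]]
cover_a 0.81 [273. 207.] [ 0.589 -0.13   0.065] [[0.561, -0.168, 0.063], [0.612, -0.09, 0.066]]
cover_a 0.64 [ 47. 221.] [0.573 0.047 0.064] [[0.533, 0.014, 0.063], [0.61, 0.081, 0.066]]
pad_a 0.87 [148. 215.] [ 0.583 -0.032  0.064] [[0.54, -0.076, 0.063], [0.611, 0.002, 0.066]]
pad_a 0.8 [272. 204.] [ 0.589 -0.129  0.065] [[0.561, -0.168, 0.063], [0.612, -0.09, 0.066]]
pad_a 0.56 [ 47. 221.] [0.573 0.047 0.064] [[0.532, 0.014, 0.063], [0.61, 0.081, 0.066]]
[ 0.59455254 -0.12831579  0.14952418] [ 0.2469318  -0.19956655  0.43247762] 2.35
```

View pics/w1.png

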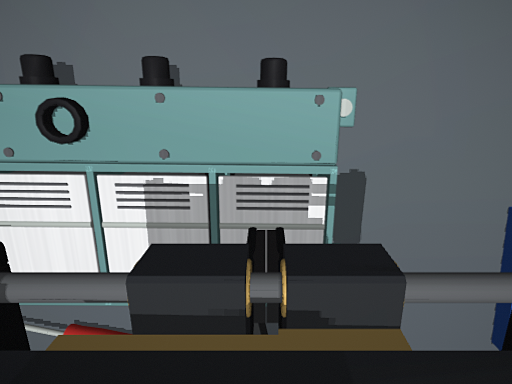

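The picture shows the tool above cover d, with its pad lines at about (275,197), between the pin line and the rear rim. This agrees with the fit to a few mm. Pressing d.

Call:
play_rows(moves=[[[0,-0.01,0,0,0.035,0.003,0],[0,0,0,0,0.035,0.002,0],[0,0,0,0,0.005,0,0],[0,0,0,0,0,0,0]]])

```text
time_s: 2.75
tool_pos: [0.6002, -0.1398, 0.0779]
tool_rot: [-89.2, -1.2, -89.4]
force: [1.3, 0.2, -0.9]
grip_width: 0.0005
```

Call:
play_rows(moves=[[[0,0,0,0,0.004,0,0],[0,0,0,0,0.004,0,0]]])

```text
time_s: 2.95
tool_pos: [0.6015, -0.1427, 0.0732]
tool_rot: [-89.0, -1.4, -89.6]
force: [-0.1, -0.1, 0.2]
grip_width: 0.0006
```

Call:
play_rows(moves=[[[-0.017,0,0.024,-0.014,0,-0.002,0],[0,0,0,0,0,0,0]]])

```text
time_s: 3.15
tool_pos: [0.6, -0.128, 0.0746]
tool_rot: [-89.9, 0.1, -89.6]
force: [-0.0, 0.7, 0.3]
grip_width: 0.0005
```

Call:
play_rows(moves=[[[0,0,0,0,0.004,0,0],[0,0,0,0,0.004,0,0]]])

```text
time_s: 3.35
tool_pos: [0.6013, -0.1274, 0.0678]
tool_rot: [-89.7, 0.0, -89.6]
force: [0.0, 0.0, 0.1]
grip_width: 0.0003
```

Call:
play_rows(moves=[[[0,0,0,0,0.004,-0.001,0],[0,0,0,0,0.004,0,0]]])

```text
time_s: 3.55
tool_pos: [0.601, -0.1274, 0.0637]
tool_rot: [-89.7, -0.1, -89.5]
force: [-16.1, 2.1, 43.4]
grip_width: 0.0003
```

Call:
play_rows(moves=[[[0,0,0,0,0.004,0,0],[0,0,0,0,0.004,0,0]]])

```text
time_s: 3.75
tool_pos: [0.601, -0.1275, 0.0639]
tool_rot: [-89.8, -0.2, -89.6]
force: [-9.1, 1.4, 24.4]
grip_width: 0.0008
```

Cover d stops dead at 43 N, so it has a block. Next, c.

Call:
play_rows(moves=[[[0,0,0,0,-0.015,0,0],[0,0,0,-0.03,0,-0.001,0],[0,0,0,-0.03,0,-0.001,0],[0,0,0,-0.03,0,0,0],[0,0,0,0,0,0,0]]])

```text
time_s: 4.25
tool_pos: [0.5983, -0.0367, 0.0798]
tool_rot: [-89.7, -0.3, -89.8]
force: [0.6, 0.5, -0.9]
grip_width: 0.0004
```

Call:
play_rows(moves=[[[0,0,0,0,0.006,0,0],[0,0,0,0,0.005,0,0],[0,0,0,0,0.002,0,0]]])

```text
time_s: 4.55
tool_pos: [0.5981, -0.0386, 0.0651]
tool_rot: [-89.7, -0.4, -89.8]
force: [-0.4, 0.3, 0.5]
grip_width: 0.0003
```

Call:
play_rows(moves=[[[0,0,0,0,0.003,0,0],[0,0,0,0,0.003,0,0]]])

```text
time_s: 4.75
tool_pos: [0.5983, -0.0389, 0.0639]
tool_rot: [-89.8, -0.4, -90.0]
force: [-11.0, 2.5, 26.0]
grip_width: 0.0003
```

Call:
play_rows(moves=[[[0,0,0,0,0.003,0,0],[0,0,0,0,0.003,0,0]]])

```text
time_s: 4.95
tool_pos: [0.5982, -0.0389, 0.0639]
tool_rot: [-89.9, -0.4, -90.1]
force: [-7.3, 2.1, 19.4]
grip_width: 0.0008
```

c stops dead too. Next, b.

Call:
play_rows(moves=[[[0,0,0,0,-0.015,0,0],[0,0,0.006,-0.033,0,0,0],[0,-0.008,0,-0.033,0,0,0],[0,0,0,-0.03,0,0,0],[0,0,0,0,0,0,0]]])

```text
time_s: 5.45
tool_pos: [0.6, 0.0525, 0.0794]
tool_rot: [-89.8, -0.2, -90.4]
force: [0.2, 0.7, -0.7]
grip_width: 0.0005
```

Call:
play_rows(moves=[[[0,0,0,0,0.006,0,0],[0,0,0,0,0.005,0,0],[0,0,0,0,0.002,0,0]]])

```text
time_s: 5.75
tool_pos: [0.6002, 0.0485, 0.0645]
tool_rot: [-89.8, -0.3, -90.6]
force: [-0.3, -0.6, 0.1]
grip_width: 0.0003
```

Call:
play_rows(moves=[[[0,0,0,0,0.003,0,0],[0,0,0,0,0.003,0,0]]])

```text
time_s: 5.95
tool_pos: [0.6004, 0.0485, 0.0638]
tool_rot: [-89.9, -0.3, -90.8]
force: [-9.5, 0.5, 23.4]
grip_width: 0.0001
```

b is dead too. Next, a.

Call:
play_rows(moves=[[[0,0,0,0,-0.015,0,0],[0,-0.01,0.005,-0.037,0,0,0],[0,-0.01,0,-0.037,0,0,0],[0,0,0,-0.032,0,-0.001,0],[0,0,0,0,0,0,0]]])

```text
time_s: 6.45
tool_pos: [0.6025, 0.1493, 0.0794]
tool_rot: [-89.8, -0.2, -90.4]
force: [-0.1, 0.0, -0.2]
grip_width: 0.0005
```

Call:
play_rows(moves=[[[0,0,0,0,0.006,0,0],[0,0,0,0,0.005,0,0],[0,0,0,0,0.002,0,0]]])

```text
time_s: 6.75
tool_pos: [0.6032, 0.1451, 0.0644]
tool_rot: [-89.8, -0.3, -90.6]
force: [0.5, -0.3, 1.3]
grip_width: 0.0007
```

Call:
play_rows(moves=[[[0,0,0,0,0.003,0,0],[0,0,0,0,0.003,0,0]]])

```text
time_s: 6.95
tool_pos: [0.6035, 0.1433, 0.0579]
tool_rot: [-89.8, -0.3, -90.8]
force: [-1.2, 0.8, 1.6]
grip_width: 0.0005
```

a swings down at under 2 N, so it's the one. Press deeper, easing toward the pin and away from the rear rim.

Call:
play_rows(moves=[[[0,0,0,-0.003,0.002,-0.002,0],[0,0,0,-0.002,0.004,-0.003,0],[0,0,0,0,0.004,-0.003,0],[0,0,0,0,0.004,-0.001,0]]])

```text
time_s: 7.35
tool_pos: [0.5963, 0.1458, 0.0437]
tool_rot: [-89.6, -0.4, -91.0]
force: [0.1, -0.3, 0.8]
grip_width: 0.0001
```

Call:
play_rows(moves=[[[0,0,0,0,0.004,0,0],[0,0,0,-0.001,0.004,-0.001,0]]])

```text
time_s: 7.55
tool_pos: [0.595, 0.147, 0.0349]
tool_rot: [-89.6, -0.4, -90.9]
force: [-0.2, 0.0, 1.1]
grip_width: 0.0003
```

Call:
play_rows(moves=[[[0,0,0,0,-0.03,0.002,0],[0,0,0,0,-0.045,0.004,0],[0,0,0,0,-0.045,0.004,0],[0,0,0,0,-0.02,0,0],[0,0,0,0,0,0,0]]])

```text
time_s: 8.05
tool_pos: [0.6005, 0.1487, 0.1737]
tool_rot: [-90.3, -0.4, -90.8]
force: [0.5, 0.6, -0.5]
grip_width: 0.0002
```

```bash
python3 - <<'E'
from h import *
for c in("side","top"):
    im,d=vision.read_camera(c); save(c+"2",im); C=cloud(c,d)
    m=(C[...,1]>.115)&(C[...,1]<.19)&(C[...,0]>.49)&(C[...,0]<.625)&(C[...,2]>.02)&(C[...,2]<.14)
    P=C[m]; P=P[np.argsort(P[:,0])]
    for b in np.arange(.49,.625,.01):
        q=P[(P[:,0]>=b)&(P[:,0]<b+.01)]
        if len(q): print(c,round(b,3),len(q),np.round(np.percentile(q[:,2],[5,50,95]),3))
print(env.get_obs()["tool_pos"])
im=cv2.imread("pics/side2.png")[130:290,150:310]; cv2.imwrite("pics/s2.png",cv2.resize(im,(600,600),interpolation=cv2.INTER_CUBIC))
E
```

```text
side 0.49 85 [0.026 0.05  0.064]
side 0.5 12 [0.06  0.063 0.065]
side 0.54 26 [0.119 0.123 0.126]
side 0.55 21 [0.097 0.112 0.124]
side 0.56 20 [0.067 0.079 0.092]
side 0.57 18 [0.049 0.063 0.069]
side 0.58 4 [0.037 0.039 0.04 ]
side 0.61 95 [0.027 0.057 0.065]
side 0.62 36 [0.06  0.062 0.066]
top 0.61 1 [0.035 0.035 0.035]
top 0.62 2 [0.064 0.066 0.068]
[0.59888676 0.14802499 0.17055242]
```

View pics/s2.png

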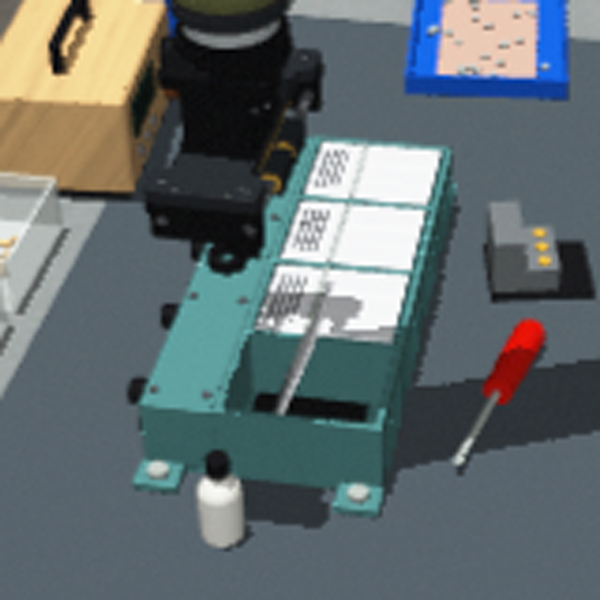

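The side view shows the edge-on plate of cover a at about (305,345) raised roughly 65°, with its top at x≈0.545, z≈0.124. The other covers are flush and the gland nut is still on the deck. I'll go round to the robot side of the cover and push it over.

Call:
play_rows(moves=[[[0,-0.02,0,0,0,-0.032,0],[0,0,0,0,0,-0.034,0],[0,0,0,0,0,-0.03,0],[0,0,0,0,0,0,0]]])

```text
time_s: 8.55
tool_pos: [0.4942, 0.1463, 0.1607]
tool_rot: [-91.5, -0.6, -89.7]
force: [0.1, -0.7, 0.8]
grip_width: 0.0003
```

Call:
play_rows(moves=[[[0,0,0,-0.003,0.03,0,0],[0,0,0,-0.001,0.03,0,0],[0,0,0,0,0.009,0,0],[0,0,0,0,0,0,0]]])

```text
time_s: 8.95
tool_pos: [0.4894, 0.1476, 0.0845]
tool_rot: [-91.9, -0.7, -89.7]
force: [0.5, 0.7, 0.0]
grip_width: 0.0003
```

Call:
play_rows(moves=[[[0.033,0,0.012,0,-0.014,0,0],[0,0,0,0,0,0.015,0],[0,0,0,0,0,0.015,0],[0,0,0,0,0,0.01,0],[0,0,0,0,0,0.008,0]]])

```text
time_s: 9.45
tool_pos: [0.5405, 0.148, 0.1004]
tool_rot: [-90.0, 0.1, -89.7]
force: [-0.9, -0.8, 0.1]
grip_width: 0.0001
```

Call:
play_rows(moves=[[[0,0,0,0,0,0.006,0],[0,0,0,0,0,0.006,0],[0,0,0,0,0,0.006,0]]])

```text
time_s: 9.75
tool_pos: [0.5598, 0.1482, 0.1007]
tool_rot: [-90.1, 0.1, -89.7]
force: [-1.3, -0.8, 1.2]
grip_width: 0.0008
```

Call:
play_rows(moves=[[[0,0,0,0,0,0.005,0],[0,0,0,0,0,0.004,0]]])

```text
time_s: 9.95
tool_pos: [0.5691, 0.1483, 0.1003]
tool_rot: [-90.1, 0.1, -89.7]
force: [-1.0, 0.0, -0.0]
grip_width: 0.0006
```

Call:
play_rows(moves=[[[0,0,0,0,0,0.003,0],[0,0,0,0,0,0.002,0]]])

```text
time_s: 10.15
tool_pos: [0.5703, 0.1484, 0.0998]
tool_rot: [-90.7, -0.0, -89.7]
force: [-8.5, -1.5, 7.7]
grip_width: 0.0005
```

The force rose at the expected stop position. Back off toward the robot, rise clear, and check.

Call:
play_rows(moves=[[[0,0,0,0,0,-0.02,0],[0,0,0,0,0,-0.03,0],[0,0,0,0,0,-0.03,0],[0,0,0,0,-0.03,-0.02,0],[0,0,0,0,-0.04,0,0],[0,0,0,0,-0.04,0,0],[0,0,0,0,-0.03,0,0],[0,0,0,0,0,0,0]]])

```text
time_s: 10.95
tool_pos: [0.4685, 0.1479, 0.2452]
tool_rot: [-90.6, -0.1, -89.6]
force: [0.3, 0.3, 0.2]
grip_width: 0.0007
```

```bash
python3 - <<'E'
from h import *
for c in("side","top"):
    im,d=vision.read_camera(c); save(c+"3",im); C=cloud(c,d)
    m=(C[...,1]>.115)&(C[...,1]<.19)&(C[...,0]>.55)&(C[...,0]<.61)&(C[...,2]>.068)&(C[...,2]<.14)
    P=C[m]; 
    for b in np.arange(.07,.14,.01):
        q=P[(P[:,2]>=b)&(P[:,2]<b+.01)]
        if len(q): print(c,round(b,3),len(q),np.round(np.percentile(q[:,0],[5,50,95]),3))
    for n,y in(("b",.0597),("c",-.0324),("d",-.1244)):
        q=C[(abs(C[...,1]-y)<.03)&(C[...,0]>.52)&(C[...,0]<.605)&(C[...,2]<.1)][:,2]; print(n,len(q),np.round(np.percentile(q,[5,50,95]),3))
o=env.get_obs();print(o["tool_pos"],o["force"],o["time_s"])
a=cv2.imread("pics/side3.png")[130:290,150:310]; b=cv2.imread("pics/top3.png")[90:250,140:340]
cv2.imwrite("pics/s3.png",np.hstack([cv2.resize(a,(400,400),interpolation=cv2.INTER_CUBIC),cv2.resize(b,(400,400*160//200),interpolation=cv2.INTER_CUBIC).copy() if 0 else cv2.resize(b,(400,400),interpolation=cv2.INTER_CUBIC)]))
E
```

```text
side 0.07 39 [0.571 0.573 0.575]
side 0.08 35 [0.574 0.576 0.578]
side 0.09 44 [0.577 0.579 0.581]
side 0.1 34 [0.58  0.582 0.584]
side 0.11 37 [0.583 0.585 0.586]
side 0.12 43 [0.585 0.587 0.591]
b 311 [0.061 0.064 0.067]
c 309 [0.061 0.064 0.067]
d 199 [0.06  0.063 0.066]
top 0.07 43 [0.573 0.575 0.577]
top 0.08 38 [0.576 0.578 0.58 ]
top 0.09 40 [0.578 0.58  0.583]
top 0.1 44 [0.58  0.583 0.586]
top 0.11 44 [0.584 0.586 0.588]
top 0.12 58 [0.586 0.589 0.592]
top 0.13 2 [0.59  0.59  0.591]
b 533 [0.061 0.065 0.07 ]
c 576 [0.061 0.065 0.07 ]
d 561 [0.061 0.065 0.07 ]
[0.46652186 0.14724689 0.24134252] [-0.57665788 -0.46622541 -0.17524384] 11.05
```

View pics/s3.png

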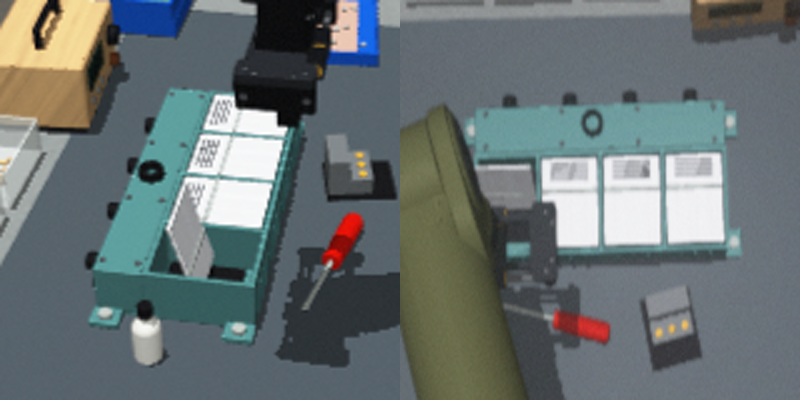

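The cover leans back about 16° past upright: x moves about 3 mm per 10 mm of height, so the tilt is about 1.85 rad. Covers b, c and d are flush, the nut, driver, block and bottle look undisturbed, and the hand is clear.

```bash
python3 -c "
from cell import env
print(env.sign_off())"
```

```text
the job is handed in; nothing more can be done
None
```

Cover_a, at housing y +138 mm, was the one that rocked. It now stands open, leaning back past upright, and the job is handed in at about 11 s of the 51 s allowed.

- **Finding it:** I pressed the ridged ends in the order d, c, b, a. Covers d, c and b stopped dead with z at 0.064, at 43, 26 and 23 N. Cover_a swung down at under 2 N.
- **Opening it:** I pressed cover_a down to about 65°. I then pushed its raised end over from the robot side until the force rose at the stop.
- **Last checks:** The side and top depth readings both put the cover about 16° past upright, a tilt of about 1.85 rad. Covers b, c and d read flush at z ≈ 0.064. The gland nut, driver, spare block and bottle look unmoved in the pictures; I did not measure their positions again. The hand is clear at z 0.24 with no more than 1 N on the wrist.
- **Discrepancies:** No check failed. The arm drifted a few millimetres, up to about 14 mm sideways before the first press, and I corrected it before that press. The 43 N reading on cover_d was a fingertip press at the wrist sensor. The 40 N limit is for the arm or gripper body, so I took it not to apply.

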